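Sort left and right chassis brackets into their trays

TASK

Sort the pair of mirror-image yellow-metal brackets on the bench: put the left-hand one in the orange tray and the right-hand one in the blue tray, each set down (not dropped) so that it lies flat on the tray's floor with its rib upwards. A bracket is left-hand if, seen from above with its long leg pointing away from you and the short leg at the far end, the short leg points left; right-hand if it points right. The T-shaped bracket, with a short leg on both sides, is neither and is not part of the job.

Things in the scene. Friction and masses are not known exactly. Their poses are not given: they have to be found in the camera images.
- bracket_left: Left-hand yellow-metal bracket, 0.13 kg, flat on the bench at any yaw: L-shaped plate 6 mm thick. Long leg 90 (its x) by 24 mm, on it a central upright rib 60 long (x), 10 thick (y), top 40 mm above the underside: the grip. Short leg 24 mm wide at the +x end, reaching 45 mm from the long leg's centreline to +y, with a 16 mm black stud, top at 15 mm. Origin: centre of the long leg's underside; z up.
- bracket_right: Right-hand yellow-metal bracket, 0.13 kg, flat on the bench at any yaw: L-shaped plate 6 mm thick. Long leg 90 (its x) by 24 mm, on it a central upright rib 60 long (x), 10 thick (y), top 40 mm above the underside: the grip. Short leg 24 mm wide at the +x end, reaching 45 mm from the long leg's centreline to -y, with a 16 mm black stud, top at 15 mm. Origin: centre of the long leg's underside; z up.
- tray_orange: Orange plastic tray for the left-hand bracket, fixed, open-topped: outside 180 (its x) by 150 mm (y), walls 4 thick and 22 mm high, inner floor 4 mm above the underside. Origin: centre of the underside, on the bench; z up. A bracket centred on it fits with its long leg along the tray's x, either way round. The trays may change sides.
- tray_blue: Blue plastic tray for the right-hand bracket, fixed, open-topped: outside 180 (its x) by 150 mm (y), walls 4 thick and 22 mm high, inner floor 4 mm above the underside. Origin: centre of the underside, on the bench; z up. A bracket centred on it fits with its long leg along the tray's x, either way round. The trays may change sides.
Things that resemble listed ones, but are neither listed nor needed, are in the scene too. What is shaped like the bracket_right but pink or turquoise is not meant.

How it is judged:
At the end, for the whole second after the job is handed in: The left-hand bracket lies in the orange tray and the right-hand bracket in the blue tray: each bracket's origin within 80 mm (tray x) and 65 mm (tray y) of the tray's centre and less than 12 mm above the tray's underside, its z axis within 0.17 rad of vertical, at rest (below 0.02 m/s) (x of bracket_left in the frame of tray_orange between -0.08 and 0.08 m and y of bracket_left in the frame of tray_orange between -0.065 and 0.065 m and z of bracket_left in the frame of tray_orange between 0 and 0.012 m and angle between each of bracket_left, bracket_right's own z axis and vertical below 0.17 rad and linear speed of each of bracket_left, bracket_right below 0.02 m/s and x of bracket_right in the frame of tray_blue between -0.08 and 0.08 m and y of bracket_right in the frame of tray_blue between -0.065 and 0.065 m and z of bracket_right in the frame of tray_blue between 0 and 0.012 m); the robot touches nothing.
It fails at once if the left bracket is dropped from more than about 30 mm, thrown or batted (faster than 0.8 m/s while the fingers do not hold it) (linear speed of bracket_left above 0.8 m/s and contact force between the fingers and bracket_left below 0.3 N).
It fails at once if the right bracket is dropped from more than about 30 mm, thrown or batted (faster than 0.8 m/s while the fingers do not hold it) (linear speed of bracket_right above 0.8 m/s and contact force between the fingers and bracket_right below 0.3 N).
It also fails if it takes over 61 s, if anything falls off the work surface, if the arm or the gripper's body presses on something with over 40 N, if the wrist force passes 120 N, or if a joint passes its speed limit or range.

ROBOT

A 7-joint arm with a two-finger parallel gripper is mounted at the origin on the work surface. World frame = base frame: x ahead of the robot, y to its left, z up, the work surface at z = 0. Lengths are in m, angles in rad, forces in N, time in s.
With the tool pointing down it reaches from about 0.4 to 0.85 m from the base axis. Payload 10.4 kg.
Tool frame: the origin (TCP) lies midway between the tips of the shut fingers; the grasp point (between the pads) lies 19 mm behind it; z points along the fingers, y is the line along which they close (so a half turn about z gives the same grasp; the last joint's range is limited). The gripper opens to 87 mm and grips with 3 to 60 N. Pads are 19 mm wide; open, the fingers measure 117 mm over their backs; the gripper's body (75 mm by 190 mm) begins 51 mm behind the grasp point.
Start: joints at [-1.297, 0.332, -0.065, 1.46, 0.022, 1.35, -0.088], TCP at [0.183, 0.598, 0.223] pointing down, gripper open.
Joint ranges: [-2.6, 2.6], [-0.5, 2.12], [-1.47, 1.34], [0.16, 2.42], [-1.27, 4.41], [0.06, 2.06], [-2.6, 2.6]. Speed limits (rad/s): [2.22, 2.22, 2.79, 2.79, 3.14, 3.14, 3.14].

INTERFACE

Orientations are given as a unit quaternion [x, y, z, w].
In Python, from bench import r gives the robot as it stands.
- The arm moves only by the tool arm_command, never from a script. Its argument "moves" is one flat list of numbers, 4 for each row, row after row: the shift along the tool's x, y, z in cm, then the turn about the tool's z in degrees. A call has 1 to 12 rows; each row shifts and turns the commanded pose from where the row before left it, along the tool's axes as they then stand; what a row does not reach is not made up. A row lasts 1/12 s, in which the tool goes at most 41.7 mm and 7.16 degrees, less where a joint would pass 70% of its speed; a pose out of reach is approached as far as the arm can. A call with a gripper value outside its range is refused whole. "fingers" is the opening in per cent of the stroke, from 0 (shut) to 100 (fully open), set as the call begins (left out, the last holds). The fingers move at their own pace and stop on an object; "squeeze" is the grip in N (left out, the last holds). Time passes only in rows, so rows that do not move let the fingers close. It gives the time, the measured TCP pose, the force, the opening and the grip force at its end, in the units of the state.
- r.read_state(): the state, without advancing time (a new reading comes with each control period).
- r.camera(name): name is "scene" or "top"; returns the picture (420x560x3 uint8, red, green, blue); there is no depth.
- r.camera_info(name): a dict with "fx", "fy", "cx", "cy" (pixels), "k1" (the pictures are not rectified: a ray, as slopes to the right and down, at radius r is drawn at 1 + k1 r^2 times it, then the intrinsics apply), "origin" and "attitude" of the camera in the world. Camera axes: x right, y up, looking along -z (the intrinsics and any distortion apply to the point x, -y, -z); pixel columns grow to the right and rows downward; lengths in m; the calibration is good to about 2 mm. A picture is of the moment at which its call begins. camera_info takes no time and is no camera call.
- r.close_job(): hands the job in; it is judged then, once.
The state is a dict: "time": time; "joint_positions": joint angles; "joint_vel": joint speeds; "joint_torque": joint torques, N m; "ee_pos": TCP position; "eef_rot": TCP orientation; "ft_force": force on the tool from outside, world axes, zero at the start; "torque": the same for the moment, N m; "width": finger opening in m; "grip_force": force on a finger pad.
Only numpy, scipy, OpenCV 4.12 (cv2) and the standard library are available. Lean on these libraries where they do the work, as an engineer would, in place of code of your own. Each camera call takes 0.05 s, during which the arm holds its last target. There are 200 camera calls.

## Working session

There is one attempt and no reset: what is moved stays moved. The work goes in short steps, Python scripts to look and compute and a tool call to move; the robot and the scene stay as the last step left them, time stands still between calls to the robot, and variables do not carry over. Pictures are saved under pics/ and viewed, at most 10 in all, crops included, and the job is handed in when it is done.

Besides the shell and the picture viewer there is one more tool, called after "Emit:" by a JSON object that holds its "name" and its "arguments". arm_command: Moves the arm, as the interface text tells. Its arguments: {"type":"object","properties":{"moves":{"type":"array"},"fingers":{"type":"number"},"squeeze":{"type":"number"}},"required":["moves"]}

```bash
mkdir -p pics; cat > h.py <<'E'
import numpy as np, cv2
from bench import r
from scipy.spatial.transform import Rotation as R
def rot(a):
    a=np.array(a,float)
    return a if a.shape==(3,3) else R.from_quat(a).as_matrix()
def ray(name,u,v):
    i=r.camera_info(name); K=np.array([[i['fx'],0,i['cx']],[0,i['fy'],i['cy']],[0,0,1]],float)
    p=cv2.undistortPoints(np.array([[[u,v]]],float),K,np.array([i['k1'],0,0,0],float))[0,0]
    return np.array(i['origin'],float), rot(i['attitude'])@np.array([p[0],-p[1],-1])
def pt(name,u,v,z):
    o,d=ray(name,u,v); return o+d*(z-o[2])/d[2]
def snap(name,f):
    im=r.camera(name); cv2.imwrite('pics/'+f,im[:,:,::-1]); return im
E
python3 - <<'E'
from h import *
for n in('scene','top'): snap(n,n+'0.png'); print(r.camera_info(n))
s=r.read_state();print(s['time'],s['ee_pos'],s['eef_rot'],rot(s['eef_rot']).round(2))
E
```

```text
{'fx': 500.40309820100924, 'fy': 500.40309820100924, 'cx': 276.22339781171274, 'cy': 209.07195224709415, 'k1': 0.019529870090856702, 'origin': array([1.08420367, 0.70695194, 0.71376529]), 'attitude': array([0.15333564, 0.42654022, 0.84065378, 0.29639979])}
{'fx': 476.91540562691597, 'fy': 476.91540562691597, 'cx': 273.9856147825239, 'cy': 203.73014346880763, 'k1': -0.15459241597747828, 'origin': array([ 0.45022571, -0.01291714,  1.12243931]), 'attitude': array([-0.01952064,  0.00513466,  0.71189156, -0.70199928])}
0.1 [0.18267464 0.59736422 0.22186158] [ 1.47826724e-01  9.89013089e-01 -6.04133758e-04 -6.53625405e-05] [[-0.96  0.29 -0.  ]
 [ 0.29  0.96 -0.  ]
 [-0.   -0.   -1.  ]]
```

View pics/top0.png

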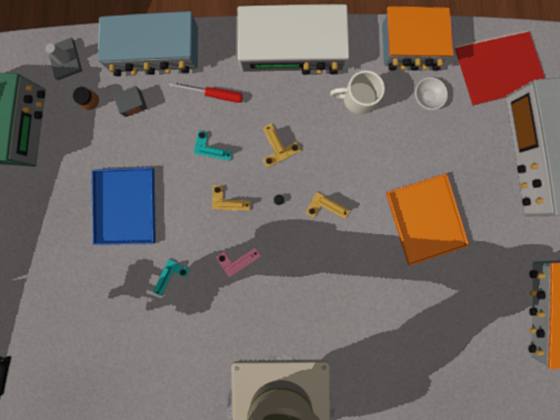

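View pics/scene0.png

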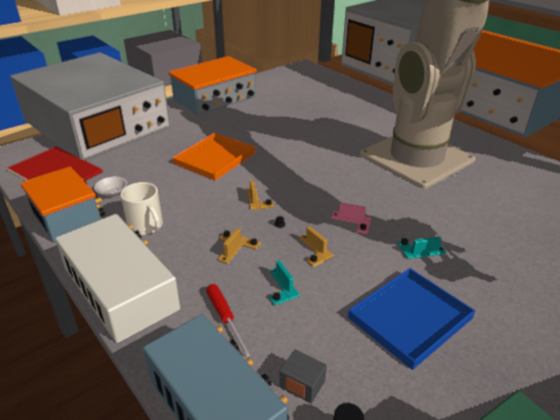

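The top view shows three yellow brackets: A at about (230,200), B at (328,206) and a probable T at (280,148). Turquoise lookalikes sit at (213,147) and (170,277), and a pink one at (240,262). The blue tray is at (124,206) and the orange tray at (428,219). I'll check the choice in one close crop.

```bash
python3 - <<'E'
from h import *
im=cv2.imread('pics/top0.png'); c=im[115:225,190:360]
cv2.imwrite('pics/crop.png',cv2.resize(c,None,fx=4.5,fy=4.5,interpolation=cv2.INTER_CUBIC))
hsv=cv2.cvtColor(im,cv2.COLOR_BGR2HSV)
for n,lo,hi,z,a0 in(('yel',(17,90,80),(30,255,255),.006,60),('or',(5,180,80),(16,255,255),.02,1500),('blue',(105,150,60),(125,255,255),.02,1500)):
    m=cv2.inRange(hsv,lo,hi); m=cv2.morphologyEx(m,cv2.MORPH_CLOSE,np.ones((3,3)))
    for k in cv2.findContours(m,cv2.RETR_EXTERNAL,cv2.CHAIN_APPROX_NONE)[0]:
        if cv2.contourArea(k)<a0: continue
        b=cv2.minAreaRect(k); P=np.array([pt('top',*q,z)[:2] for q in cv2.boxPoints(b)])
        print(n,np.round(b[0]),cv2.contourArea(k),'box m',P.round(3).tolist(),'c',P.mean(0).round(3),'sides',np.linalg.norm(P[1]-P[0]).round(3),np.linalg.norm(P[2]-P[1]).round(3))
E
```

```text
yel [327. 211.] 493.5 box m [[0.468, -0.061], [0.518, -0.09], [0.472, -0.168], [0.423, -0.139]] c [ 0.47  -0.115] sides 0.057 0.09
yel [231. 197.] 472.0 box m [[0.48, 0.157], [0.536, 0.154], [0.531, 0.065], [0.475, 0.068]] c [0.506 0.111] sides 0.057 0.089
yel [275. 142.] 608.5 box m [[0.656, 0.065], [0.696, -0.017], [0.615, -0.055], [0.576, 0.026]] c [0.635 0.005] sides 0.09 0.09
or [427. 219.] 4663.5 box m [[0.511, -0.249], [0.555, -0.396], [0.384, -0.449], [0.342, -0.301]] c [ 0.448 -0.349] sides 0.153 0.179
or [419.  30.] 2981.0 box m [[0.965, -0.269], [0.97, -0.436], [0.842, -0.426], [0.84, -0.263]] c [ 0.904 -0.349] sides 0.166 0.128
blue [123. 206.] 4461.0 box m [[0.579, 0.446], [0.578, 0.294], [0.402, 0.291], [0.399, 0.442]] c [0.489 0.368] sides 0.152 0.176
```

View pics/crop.png

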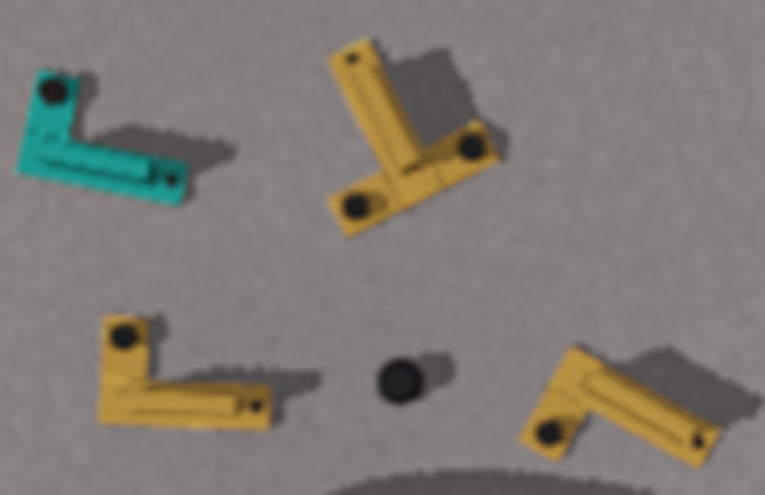

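The crop settles it. The T has two studs, at (357,207) and (470,147). The yellow bracket at left has its long leg pointing left and its short leg up, so it is **right-hand**. The yellow one at right has its long leg towards the upper left and its short leg down-left, so it is **left-hand**. Measured sizes (90 × 57 mm brackets, 180 × 150 mm trays) match the description. I'm going above the right-hand one first.

Emit:
{"name": "arm_command", "arguments": {"moves": [-3.1,-2.65,0,0,-3.1,-2.65,0,0,-3.1,-2.65,0,0,-3.1,-2.65,0,0,-3.1,-2.65,0,0,-3.1,-2.65,0,0,-3.1,-2.65,0,0,-3.1,-2.65,0,0,-3.1,-2.65,0,0,-3.1,-2.65,0,0,-3.1,-2.65,0,0,-3.1,-2.65,0,0], "fingers": 50, "squeeze": 25}}

```text
time: 1.1
ee_pos: [0.446, 0.1828, 0.2225]
eef_rot: [0.148, 0.989, 0.0, -0.0]
ft_force: [-0.0, -0.2, 0.1]
width: 0.0438
grip_force: 0.0
```

Emit:
{"name": "arm_command", "arguments": {"moves": [-3.1,-2.65,0,0,-3.1,-2.65,0,0,0,0,0,7,0,0,0,7,0,0,0,7,0,0,0,7,0,0,0,7,0,0,0,7,0,0,0,7,0,0,0,7,0,0,0,7,0,0,0,7]}}

```text
time: 2.1
ee_pos: [0.4891, 0.1159, 0.2222]
eef_rot: [0.691, 0.723, -0.0, -0.0]
ft_force: [-0.7, -0.4, -0.6]
width: 0.0432
grip_force: 0.0
```

Emit:
{"name": "arm_command", "arguments": {"moves": [0,0,0,6,0,0,0,0,0,0,0,0]}}

```text
time: 2.35
ee_pos: [0.4891, 0.116, 0.2223]
eef_rot: [0.724, 0.69, -0.0, -0.0]
ft_force: [-0.1, 0.1, -1.0]
width: 0.0434
grip_force: 0.0
```

```bash
cat > s.py <<'E'
from h import *
import sys
def to(x,y,yaw=None):
    s=r.read_state();M=rot(s['eef_rot']);d=np.array([x,y,s['ee_pos'][2]])-s['ee_pos']
    Y=np.degrees(np.arctan2(M[1,0],M[0,0]))
    print('t',s['time'],'pos',np.round(s['ee_pos'],4),'yaw',Y.round(1),'tool cm',(M.T@d*100).round(2),'turn',None if yaw is None else round((Y-yaw+90)%180-90,1),'tilt z',M[:,2].round(3),'w',s['width'],'g',s['grip_force'],s['ft_force'])
E
python3 - <<'E'
from s import *
to(.4895,.112,87)
snap('scene','s1.png')
E
```

```text
t 2.35 pos [0.4891 0.116  0.2223] yaw 87.2 tool cm [-0.39  0.06  0.  ] turn 0.2 tilt z [-0. -0. -1.] w 0.04341016896881158 g 0.0 [-0.1242197   0.09641088 -1.03239025]
```

View pics/s1.png

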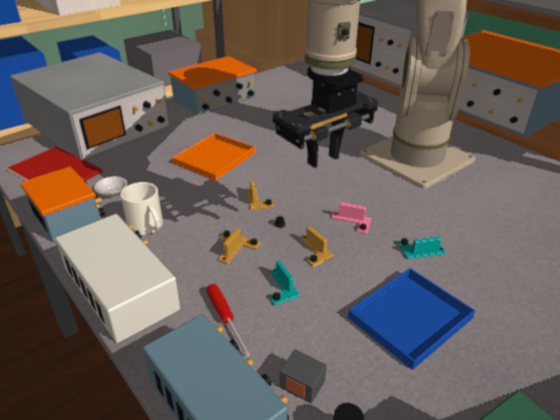

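The scene view shows the gripper at (325,155) above the bracket at (318,245). I'll cross-check the bracket and tray positions through this camera before descending.

```bash
python3 - <<'E'
from h import *
print('A rib top ends',pt('scene',306,228,.04),pt('scene',327,241,.04))
print('tcp',pt('scene',325,163,.222))
print('B rib top',pt('scene',250,183,.04),pt('scene',256,189,.04))
print('orange c',pt('scene',214,156,.01),'blue c',pt('scene',412,314,.01))
E
```

```text
A rib top ends [0.49351181 0.08536981 0.04      ] [0.48841045 0.14589777 0.04      ]
tcp [0.49110105 0.12618705 0.222     ]
B rib top [ 0.4820794  -0.13416834  0.04      ] [ 0.48654577 -0.10382604  0.04      ]
orange c [ 0.4517099  -0.34471726  0.01      ] blue c [0.48517076 0.3725536  0.01      ]
```

Both views agree: the rib is 60 mm long and its centre is at about (0.490, 0.114). Descending.

Emit:
{"name": "arm_command", "arguments": {"moves": [-0.2,0.1,3,0,0,0,3,0,0,0,3,0,0,0,3,0,0,0,2,0,0,0,2,0,0,0,2,0,0,0,1,0,0,0,1,0,0,0,0.8,0,0,0,0,0,0,0,0,0]}}

```text
time: 3.4
ee_pos: [0.4904, 0.114, 0.0149]
eef_rot: [0.725, 0.688, 0.0, 0.0]
ft_force: [0.2, 0.2, 0.7]
width: 0.0434
grip_force: 0.0
```

Emit:
{"name": "arm_command", "arguments": {"moves": [0,0,0,0,0,0,0,0,0,0,0,0,0,0,0,0,0,0,0,0,0,0,0,0,0,0,0,0,0,0,0,0,0,0,0,0], "fingers": 0}}

```text
time: 4.15
ee_pos: [0.4901, 0.114, 0.0146]
eef_rot: [0.725, 0.688, -0.0, -0.0]
ft_force: [-2.6, -0.6, 4.5]
width: 0.0102
grip_force: 25.0
```

Emit:
{"name": "arm_command", "arguments": {"moves": [0,0,-1,0,0,0,-2,0,0,0,-2,0,0,0,-2,0,0,0,-1,0,2,-0.3,0,0,3,-0.3,0,0,3,-0.3,0,0,3,-0.3,0,0,3,-0.3,0,0,3,-0.3,0,0,3,-0.3,0,0]}}

```text
time: 5.15
ee_pos: [0.4793, 0.3162, 0.0944]
eef_rot: [0.725, 0.688, -0.0, -0.0]
ft_force: [1.0, -0.9, -1.8]
width: 0.0102
grip_force: 25.0
```

Emit:
{"name": "arm_command", "arguments": {"moves": [3,-0.2,0,0,2,0,0,0,0.6,0,0,0,0,0,0,0,0,0,0,0]}}

```text
time: 5.57
ee_pos: [0.4808, 0.3696, 0.0942]
eef_rot: [0.726, 0.688, -0.0, 0.0]
ft_force: [0.6, -0.7, -1.3]
width: 0.0097
grip_force: 25.0
```

```bash
python3 - <<'E'
from s import *
to(.480,.370,87)
snap('scene','s2.png')
E
```

```text
t 5.5667 pos [0.4808 0.3696 0.0942] yaw 87.0 tool cm [ 0.03 -0.08 -0.  ] turn -0.0 tilt z [-0.    -0.001 -1.   ] w 0.009736845969121704 g 24.999633226543665 [ 0.63840884 -0.68469919 -1.30875418]
```

View pics/s2.png

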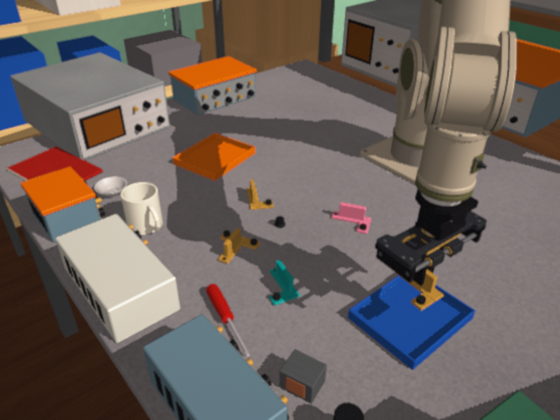

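The bracket is held level at (427,288), over the blue tray. Lowering it.

Emit:
{"name": "arm_command", "arguments": {"moves": [0,0,1.5,0,0,0,1.5,0,0,0,1.5,0,0,0,1.2,0,0,0,0.8,0,0,0,0.5,0,0,0,0.3,0,0,0,0.2,0,0,0,0.1,0,0,0,0,0,0,0,0,0]}}

```text
time: 6.53
ee_pos: [0.4809, 0.371, 0.019]
eef_rot: [0.725, 0.688, 0.0, -0.0]
ft_force: [0.1, -0.4, -2.4]
width: 0.0099
grip_force: 25.0
```

Emit:
{"name": "arm_command", "arguments": {"moves": [0,0,0.1,0,0,0,0,0,0,0,0,0]}}

```text
time: 6.78
ee_pos: [0.481, 0.3711, 0.0187]
eef_rot: [0.725, 0.688, 0.001, -0.0]
ft_force: [-2.4, -1.5, 5.9]
width: 0.0099
grip_force: 25.0
```

Emit:
{"name": "arm_command", "arguments": {"moves": [0,0,0,0,0,0,0,0,0,0,0,0,0,0,0,0,0,0,0,0,0,0,0,0,0,0,-1,0,0,0,-2,0,0,0,-3,0,0,0,-3,0,0,0,-3,0], "fingers": 50}}

```text
time: 7.7
ee_pos: [0.4806, 0.3706, 0.1397]
eef_rot: [0.725, 0.688, 0.0, 0.0]
ft_force: [-0.1, 0.6, 0.6]
width: 0.0436
grip_force: 0.0
```

```bash
python3 - <<'E'
from s import *
to(.485,-.121,59.5)
E
```

```text
t 7.7 pos [0.4806 0.3706 0.1397] yaw 87.0 tool cm [-4.907e+01  3.030e+00 -1.000e-02] turn 27.5 tilt z [ 0.  0. -1.] w 0.043611954063304634 g 0.0 [-0.08324373  0.64991929  0.61662095]
```

Emit:
{"name": "arm_command", "arguments": {"moves": [-3.5,0.2,0,0,-3.5,0.2,0,0,-3.5,0.2,0,0,-3.5,0.2,0,0,-3.5,0.2,0,0,-3.5,0.2,0,0,-3.5,0.2,0,0,-3.5,0.2,0,0,-3.5,0.2,0,0,-3.5,0.2,0,0,-3.5,0.2,0,0,-3.5,0.3,0,0]}}

```text
time: 8.7
ee_pos: [0.4833, -0.0516, 0.1384]
eef_rot: [0.725, 0.688, 0.001, 0.0]
ft_force: [0.6, 0.1, 0.1]
width: 0.0437
grip_force: 0.0
```

Emit:
{"name": "arm_command", "arguments": {"moves": [-3.5,0.3,0,0,-3.5,0.2,0,0,0,0,0,7,0,0,0,7,0,0,0,7,0,0,0,6.5,0,0,0,0,0,0,0,0]}}

```text
time: 9.37
ee_pos: [0.485, -0.1201, 0.138]
eef_rot: [0.867, 0.498, 0.0, -0.0]
ft_force: [0.9, -0.4, 0.0]
width: 0.0434
grip_force: 0.0
```

```bash
python3 - <<'E'
from s import *
to(.485,-.121,59.5)
im=snap('scene','s3.png')
cv2.imwrite('pics/s3c.png',cv2.resize(im[100:360,180:520,::-1],None,fx=2.2,fy=2.2))
E
```

```text
t 9.3667 pos [ 0.485  -0.1201  0.138 ] yaw 59.7 tool cm [-0.08  0.05 -0.  ] turn 0.2 tilt z [ 0.001  0.    -1.   ] w 0.04337896470676338 g 0.0 [ 0.85632615 -0.44549659  0.01459336]
```

View pics/s3c.png

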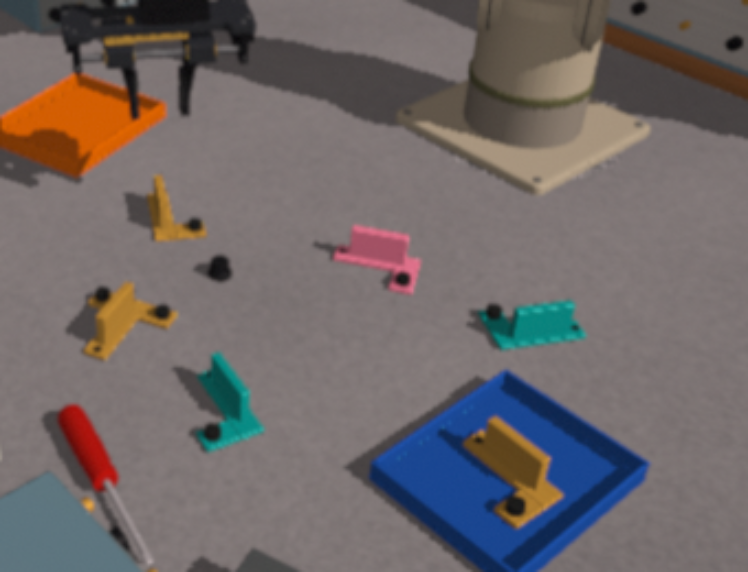

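The right-hand bracket lies flat in the blue tray, at crop (515,470). The fingers are above the left-hand one, at crop (165,210). Descending 12.4 cm.

Emit:
{"name": "arm_command", "arguments": {"moves": [0,0,2,0,0,0,3,0,0,0,2,0,0,0,1.5,0,0,0,1.5,0,0,0,1,0,0,0,0.8,0,0,0,0.5,0,0,0,0,0,0,0,0,0]}}

```text
time: 10.25
ee_pos: [0.4851, -0.1202, 0.0149]
eef_rot: [0.868, 0.496, 0.0, 0.0]
ft_force: [-0.2, -0.3, -0.1]
width: 0.0441
grip_force: 0.0
```

Emit:
{"name": "arm_command", "arguments": {"moves": [0,0,0,0,0,0,0,0,0,0,0,0,0,0,0,0,0,0,0,0,0,0,0,0,0,0,0,0,0,0,0,0,0,0,0,0], "fingers": 0}}

```text
time: 11.0
ee_pos: [0.485, -0.1201, 0.0146]
eef_rot: [0.868, 0.496, 0.0, -0.0]
ft_force: [-0.1, 0.2, 0.8]
width: 0.0097
grip_force: 25.0
```

```bash
python3 - <<'E'
from s import *
to(.450,-.347,17)
E
```

```text
t 11.0 pos [ 0.485  -0.1201  0.0146] yaw 59.5 tool cm [-21.33   8.5   -0.  ] turn 42.5 tilt z [ 0.  0. -1.] w 0.009666814502949558 g 24.99780281446874 [-0.1098442   0.20795425  0.80297623]
```

Emit:
{"name": "arm_command", "arguments": {"moves": [0,0,-1,0,0,0,-2,0,0,0,-2,0,0,0,-2,0,0,0,-1,0,-3,1.2,0,0,-3,1.2,0,0,-3,1.2,0,0,-3,1.2,0,0,-3,1.2,0,0,-3,1.2,0,0,-3.3,1.3,0,0]}}

```text
time: 12.0
ee_pos: [0.4498, -0.3474, 0.0944]
eef_rot: [0.868, 0.497, 0.0, -0.0]
ft_force: [-0.1, 0.1, -0.4]
width: 0.0097
grip_force: 25.0
```

Emit:
{"name": "arm_command", "arguments": {"moves": [0,0,0,7,0,0,0,7,0,0,0,7,0,0,0,7,0,0,0,7,0,0,0,7,0,0,0,0,0,0,0,0]}}

```text
time: 12.67
ee_pos: [0.4499, -0.3465, 0.0944]
eef_rot: [0.988, 0.154, -0.0, -0.0]
ft_force: [-0.3, -0.9, -1.0]
width: 0.0096
grip_force: 25.0
```

```bash
python3 - <<'E'
from s import *
to(.450,-.347,17)
im=snap('scene','s4.png')
cv2.imwrite('pics/s4c.png',cv2.resize(im[60:260,120:400,::-1],None,fx=2.5,fy=2.5))
E
```

```text
t 12.6667 pos [ 0.4499 -0.3465  0.0944] yaw 17.7 tool cm [-0.01  0.05 -0.  ] turn 0.7 tilt z [-0.001  0.    -1.   ] w 0.009565481673336249 g 24.997629798017442 [-0.32348538 -0.91556344 -1.02855977]
```

View pics/s4c.png

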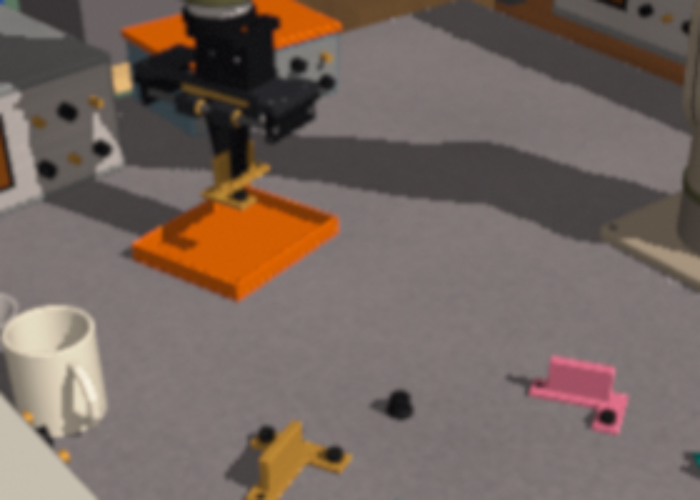

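The left-hand bracket is held level at crop (237,185), over the orange tray. Lowering it.

Emit:
{"name": "arm_command", "arguments": {"moves": [0,0,1.5,0,0,0,1.5,0,0,0,1.5,0,0,0,1.2,0,0,0,0.8,0,0,0,0.5,0,0,0,0.3,0,0,0,0.2,0,0,0,0.15,0,0,0,0,0,0,0,0,0]}}

```text
time: 13.63
ee_pos: [0.4503, -0.347, 0.0187]
eef_rot: [0.988, 0.152, 0.0, 0.0]
ft_force: [-1.0, 1.0, 3.3]
width: 0.0102
grip_force: 25.0
```

Emit:
{"name": "arm_command", "arguments": {"moves": [0,0,0,0,0,0,0,0,0,0,0,0,0,0,0,0,0,0,0,0,0,0,0,0,0,0,-1,0,0,0,-2,0,0,0,-3,0,0,0,-3,0,0,0,-3,0], "fingers": 50}}

```text
time: 14.55
ee_pos: [0.4496, -0.347, 0.1399]
eef_rot: [0.988, 0.152, -0.0, 0.0]
ft_force: [1.4, -0.2, 0.6]
width: 0.0433
grip_force: 0.0
```

Emit:
{"name": "arm_command", "arguments": {"moves": [-3,0,-2,0,-3,0,-2,0,0,0,-2,0,0,0,0,0,0,0,0,0]}}

```text
time: 14.97
ee_pos: [0.3931, -0.3651, 0.1993]
eef_rot: [0.988, 0.152, 0.001, 0.0]
ft_force: [1.3, 0.6, -0.4]
width: 0.0435
grip_force: 0.0
```

```bash
python3 - <<'E'
from s import *
to(.450,-.347,17)
im=snap('scene','s5.png')
cv2.imwrite('pics/s5c.png',cv2.resize(im[60:380,120:520,::-1],None,fx=1.8,fy=1.8))
E
```

```text
t 14.9667 pos [ 0.3931 -0.3651  0.1993] yaw 17.5 tool cm [ 5.97 -0.02  0.02] turn 0.5 tilt z [ 0.003 -0.    -1.   ] w 0.043502482222034934 g 0.0 [ 1.31236004  0.56104487 -0.40620866]
```

View pics/s5c.png

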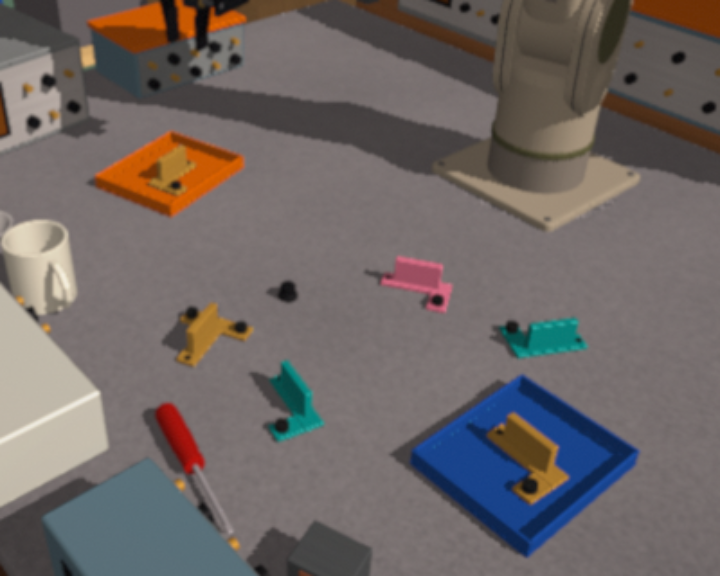

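Both brackets lie flat with the rib up: left-hand in the orange tray at crop (172,168), right-hand in the blue tray at (530,458). The gripper is clear of everything.

```bash
python3 -c "
from bench import r
print(r.close_job())"
```

```text
the job is handed in; nothing more can be done
None
```

The job is handed in at about 15 s: the last picture showed the left-hand bracket flat in the orange tray and the right-hand one flat in the blue tray, both rib up, with the gripper clear; the hand-in returned no verdict.

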